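# Polishing wheels back to their own compounds

### The arm

A 7-joint arm with a two-finger parallel gripper is mounted at the origin on a cart in front of the work surface, level with it; the furniture and walls round the work are solid. World frame = base frame: x ahead of the robot, y to its left, z up, the work surface at z = 0. Lengths are in mm, angles in rad, forces in N, time in s.
With the tool pointing down it reaches from about 400 to 900 mm from the base axis. Payload 5.6 kg.
Tool frame: the origin (TCP) lies midway between the tips of the shut fingers; the grasp point (between the pads) lies 19 mm behind it; x points along the fingers, y is the direction in which the jaws open and shut, and the axes are right-handed (so a half turn about x gives the same grasp; the last joint's range is limited). The gripper opens to 92 mm and grips with 3 to 60 N. Pads are 20 mm wide; open, the fingers measure 128 mm over their backs; the gripper's body (75 mm by 189 mm) begins 69 mm behind the grasp point.
Start: joints at [1.265, 0.468, -0.012, 1.603, 0.006, 1.071, -0.056], TCP at [168.818, -627.702, 214.592] pointing down, gripper open.
Joint ranges: [-2.53, 2.53], [-0.31, 2.02], [-1.57, 1.55], [0.28, 2.44], [-1.29, 4.43], [0.15, 1.84], [-2.92, 2.92]. Speed limits (rad/s): [2.57, 2.57, 3.14, 3.14, 3.14, 3.14, 3.14].

### API

Orientations are given as a rotation vector (axis times angle).
In Python, from cell import robot, grip, kin, viewer gives the robot as it stands. Calls block until the motion is done:
- robot.movep(position, orientation): joint-space move of the TCP to a pose.
- robot.servo_line(position, feed=150, rotation=None): straight line of the TCP; rotation=None keeps the orientation; feed is the mean speed in mm/s.
- robot.goto_joints(angles): joint-space move.
- grip(opening, newtons=None): opening from 0.0 (shut) to 1.0 (fully open); newtons is the grip in N (None keeps the last); returns when the fingers have stopped.
- robot.hold(seconds).
- kin.ik(position, orientation): joint angles nearest the present ones, or None.
- robot.observe(): the state.
- viewer.read_camera(name): name is "scene" or "top" or "wrist"; returns the picture (420x560x3 uint8, red, green, blue); there is no depth.
- viewer.camera_info(name): a dict with "camera_matrix" (3x3 intrinsics, pixels), "R" (3x3) and "t" (3): a world point X has camera coordinates R X + t. Camera axes: x right, y down, z forward; pixel columns grow to the right and rows downward; lengths in mm; the calibration is good to about 2 mm. The wrist camera is an equidistant fisheye: a pixel r from the principal point sees the ray r / f radians off the axis. A picture is of the moment at which its call begins: read the wrist's pose just before it. camera_info takes no time and is no camera call; for the wrist camera it gives the pose at the moment of the call.
A pose or a line that the arm cannot do raises robot.IKError and nothing moves.
- robot.job_done(): hands the job in, once; it reports no verdict.
Trained networks look in the newest picture that a camera, given by its name, has taken for a name from the list of things; names that differ only in an ending like _2 or _b are one class to them, and where a whole thing is asked for, a point or a joint stands for the part that bears it (a point fixed in the world has none). Each returns a list of dicts, best first, with "confidence" (0 to 1); they miss things now and then, are a little off and sometimes report something else, mostly with a low value. They report only what shows in the picture. A call takes as long as a camera call. They do not tell look-alikes from the thing itself.
- viewer.silhouettes(name, camera): "mask" (420x560 bool, what is visible of it).
- viewer.pinpoint(name, camera): "at" ([x, y, z] in mm, in the coordinates of the camera as it stood for that picture, good to about 4 mm: a listed point, or the origin of a listed thing).
The state is a dict: "t": time; "joints": joint angles; "joint_velocities": joint speeds; "joint_torque": joint torques, N m; "tcp_pos": TCP position; "tcp_rot": TCP orientation; "contact_force": force on the tool from outside, world axes, zero at the start; "wrist_torque": the same for the moment, N m; "grip_width": opening from 0.0 (shut) to 1.0 (fully open).
Only numpy, scipy, OpenCV 4.12 (cv2) and the standard library are available. Lean on these libraries where they do the work, as an engineer would, in place of code of your own. Each camera call takes 0.05 s, during which the arm holds its last target. There are 200 camera calls.

### The job

The polishing wheels were left heaped in two piles after use. Take the piles apart and put every wheel on the spindle of the holder that carries the compound bar of its own colour, seated flat on the shoulder, so that no wheel picks up a wrong compound.

Things in the scene. Friction and masses are not known exactly. Their poses are not given: they have to be found in the camera images.
- wheel_red_center (a point): Loose hard polishing wheel charged with brick-red compound: a rigid flat brick-red disc 64 mm in diameter and 18 mm thick with a tan leather hub and a plain 20 mm bore through it; stiff as wood, either face may lie up. The point is the centre of the wheel, half-way up (9 mm above its underside); z is the wheel's axis.
- wheel_blue_center (a point): Loose hard polishing wheel charged with blue compound: a rigid flat blue disc 64 mm in diameter and 18 mm thick with a tan leather hub and a plain 20 mm bore through it; stiff as wood, either face may lie up. The point is the centre of the wheel, half-way up (9 mm above its underside); z is the wheel's axis.
- wheel_green_center (a point): Loose hard polishing wheel charged with green compound: a rigid flat green disc 52 mm in diameter and 18 mm thick with a tan leather hub and a plain 20 mm bore through it; stiff as wood, either face may lie up. The point is the centre of the wheel, half-way up (9 mm above its underside); z is the wheel's axis.
- wheel_white_center (a point): Loose hard polishing wheel charged with white compound: a rigid flat white disc 52 mm in diameter and 18 mm thick with a tan leather hub and a plain 20 mm bore through it; stiff as wood, either face may lie up. The point is the centre of the wheel, half-way up (9 mm above its underside); z is the wheel's axis.
- wheel_black_center (a point): Loose hard polishing wheel charged with black compound: a rigid flat black disc 40 mm in diameter and 18 mm thick with a tan leather hub and a plain 20 mm bore through it; stiff as wood, either face may lie up. The point is the centre of the wheel, half-way up (9 mm above its underside); z is the wheel's axis.
- holder_red_seat (a point): Fixed wooden block 136 x 78 x 14 mm with an upright steel spindle and a brick-red compound bar (24 x 62 mm, top 32 mm above the bench). The point: on the spindle's axis, on its 29 mm wide shoulder, 20 mm above the bench; a seated wheel's hub rests there, its centre 9 mm higher. Spindle: 14 mm thick there, tapering to 5 mm at its tip 34 mm up. x: to the bar, centred 72 mm away; y: across the block; z: up.
- holder_blue_seat (a point): Fixed wooden block 136 x 78 x 14 mm with an upright steel spindle and a blue compound bar (24 x 62 mm, top 32 mm above the bench). The point: on the spindle's axis, on its 29 mm wide shoulder, 20 mm above the bench; a seated wheel's hub rests there, its centre 9 mm higher. Spindle: 14 mm thick there, tapering to 5 mm at its tip 34 mm up. x: to the bar, centred 72 mm away; y: across the block; z: up.
- holder_green_seat (a point): Fixed wooden block 136 x 78 x 14 mm with an upright steel spindle and a green compound bar (24 x 62 mm, top 32 mm above the bench). The point: on the spindle's axis, on its 29 mm wide shoulder, 20 mm above the bench; a seated wheel's hub rests there, its centre 9 mm higher. Spindle: 14 mm thick there, tapering to 5 mm at its tip 34 mm up. x: to the bar, centred 72 mm away; y: across the block; z: up.
- holder_white_seat (a point): Fixed wooden block 136 x 78 x 14 mm with an upright steel spindle and a white compound bar (24 x 62 mm, top 32 mm above the bench). The point: on the spindle's axis, on its 29 mm wide shoulder, 20 mm above the bench; a seated wheel's hub rests there, its centre 9 mm higher. Spindle: 14 mm thick there, tapering to 5 mm at its tip 34 mm up. x: to the bar, centred 72 mm away; y: across the block; z: up.
- holder_black_seat (a point): Fixed wooden block 136 x 78 x 14 mm with an upright steel spindle and a black compound bar (24 x 62 mm, top 32 mm above the bench). The point: on the spindle's axis, on its 29 mm wide shoulder, 20 mm above the bench; a seated wheel's hub rests there, its centre 9 mm higher. Spindle: 14 mm thick there, tapering to 5 mm at its tip 34 mm up. x: to the bar, centred 72 mm away; y: across the block; z: up.
Not all that is in view belongs to the job. What is shaped like the part that bears wheel_blue_center but pink or yellow is not meant.

How it is judged:
By the outcome, as a careful person would: the job done as asked, in the order asked, and still so for the second after the job is handed in, with the robot touching nothing.
It also fails if it takes over 109 s, if anything falls off the work surface, if the arm or the gripper's body presses on something with over 40 N, if the wrist force passes 120 N, or if a joint passes its speed limit or range.

## Working session

There is one attempt and no reset: what is moved stays moved. The work goes in short steps, each a Python script; the robot and the scene stay as the last script left them, time stands still between calls to the robot, and variables do not carry over. Pictures are saved under pics/ and viewed, about 12 in all and at most 16, crops included, and the job is handed in when it is done.

```bash
ls; mkdir -p pics
python3 - <<'E'
from cell import robot, grip, kin, viewer
import cv2,numpy as np
for n in ("scene","top"):
    im=viewer.read_camera(n); cv2.imwrite(f"pics/{n}0.png",cv2.resize(im[:,:,::-1],(784,588),interpolation=cv2.INTER_CUBIC))
    c=viewer.camera_info(n); K,R,t=map(np.array,(c["camera_matrix"],c["R"],c["t"])); print(n,K.tolist(),(-R.T@t).round())
    for col in "red blue green white black".split():
        for nm in (f"wheel_{col}_center",f"holder_{col}_seat"):
            for d in viewer.pinpoint(nm,n)[:3]:
                p=np.array(d["at"]); w=R.T@(p-t); q=K@p; print(n,nm,w.round(1),(q[:2]/q[2]).round(),round(d["confidence"],2))
o=robot.observe();print({k:np.round(v,3) for k,v in o.items()})
E
```

```text
pics
scene [[449.4903734417869, 0.0, 288.70909218270833], [0.0, 449.4903734417869, 215.30461963482128], [0.0, 0.0, 1.0]] [-372.  669.  668.]
scene wheel_red_center [421.8 199.   10.4] [214. 286.] 0.54
scene wheel_red_center [547.9 -98.8  18.2] [272. 226.] 0.53
scene holder_red_seat [ 549.8 -100.5   19.5] [272. 225.] 0.69
scene wheel_blue_center [ 346.8 -138.1   10.5] [329. 248.] 0.7
scene wheel_blue_center [ 455.2 -152.4   13.9] [306. 231.] 0.54
scene holder_blue_seat [ 555.7 -225.1   22.5] [300. 210.] 0.97
scene wheel_green_center [ 452.6 -149.2   27. ] [306. 228.] 0.55
scene holder_green_seat [556.6 197.9  23.1] [185. 260.] 0.77
scene holder_green_seat [ 453.4 -150.9   12.5] [306. 232.] 0.19
scene wheel_white_center [422.5 202.4  28.4] [212. 281.] 0.8
scene holder_white_seat [551.3 338.1  24. ] [136. 283.] 0.66
scene wheel_black_center [ 453.4 -146.8   46.2] [305. 223.] 0.54
scene holder_black_seat [578.6  51.4  19.2] [225. 239.] 0.66
scene holder_black_seat [ 455.2 -149.6   46. ] [305. 222.] 0.27
top [[431.1582677527188, 0.0, 279.0606051144761], [0.0, 431.1582677527188, 212.954689
[... 719 characters left out ...]
white_seat [421.5 203.6  12.8] [187. 226.] 0.28
top wheel_black_center [ 458.8 -147.7   51.3] [284. 213.] 0.39
top holder_black_seat [584.4  54.7  17.5] [227. 180.] 0.7
{'t': np.float64(1.1), 'joints': array([ 1.265,  0.467, -0.012,  1.603,  0.006,  1.071, -0.056]), 'joint_velocities': array([-0.001, -0.   , -0.001, -0.002,  0.   ,  0.001, -0.   ]), 'joint_torque': array([ 0.0000e+00, -5.2043e+01, -1.2000e-02, -2.4406e+01, -5.7000e-02,
        1.1000e-02,  0.0000e+00]), 'tcp_pos': array([ 168.823, -627.7  ,  214.614]), 'tcp_rot': array([ 2.081,  0.275, -2.081]), 'contact_force': array([-0.58 , -0.455,  0.477]), 'wrist_torque': array([ 0.014, -0.065, -0.005]), 'grip_width': np.float64(1.002)}
```

View images.

View pics/scene0.png

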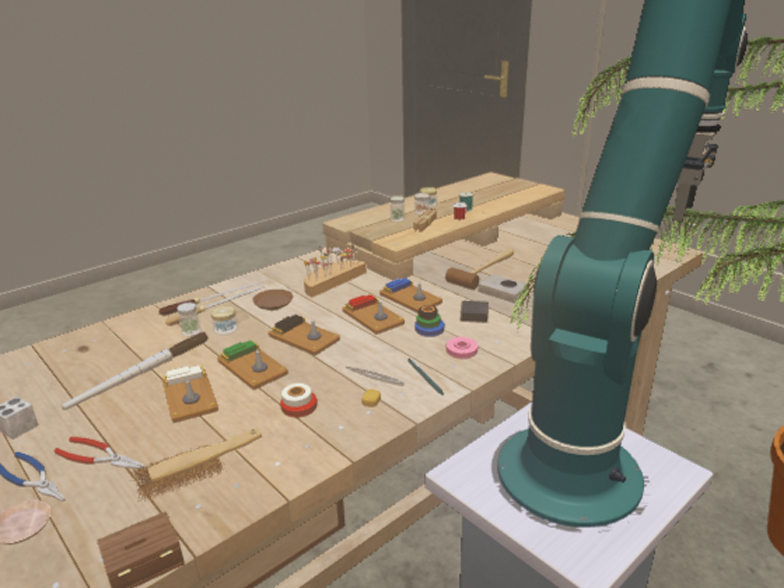

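View pics/top0.png

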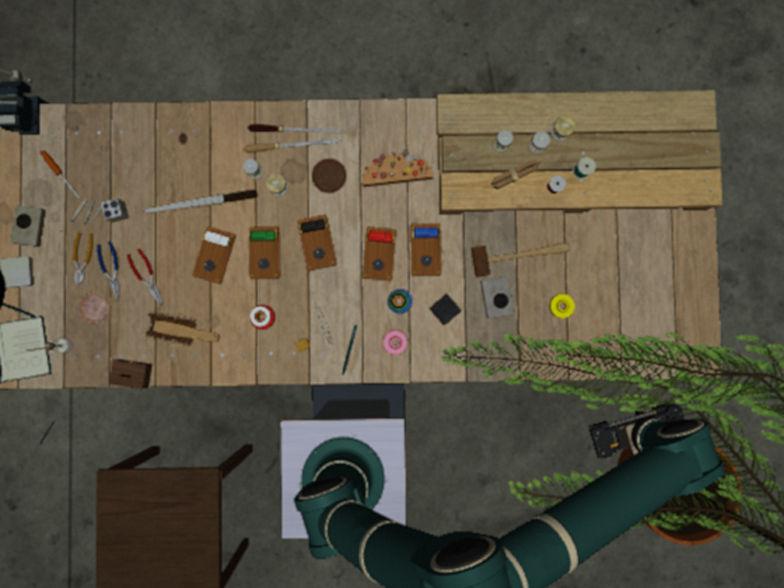

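```bash
cat > h.py <<'E'
from cell import robot, grip, kin, viewer
import cv2,numpy as np
from scipy.spatial.transform import Rotation as Rn
def rot(yaw):  # tool down, jaws along direction yaw (rad from world x)
    x=np.array([0,0,-1.]);y=np.array([np.cos(yaw),np.sin(yaw),0]);return Rn.from_matrix(np.c_[x,y,np.cross(x,y)]).as_rotvec()
def cam(n):
    c=viewer.camera_info(n);return [np.array(c[k]) for k in ("camera_matrix","R","t")]
def ray(n,px,C=None):
    K,R,t=C or cam(n);u=np.linalg.solve(K,[px[0],px[1],1.])
    if n=="wrist":
        th=np.hypot(u[0],u[1]);u=np.r_[u[:2]/max(th,1e-9)*np.sin(th),np.cos(th)]
    return -R.T@t,R.T@u/np.linalg.norm(u)
def atz(n,px,z,C=None):
    o,d=ray(n,px,C);return o+d*(z-o[2])/d[2]
def proj(n,X,C=None):
    K,R,t=C or cam(n);p=R@np.asarray(X,float)+t
    if n=="wrist":
        r=np.hypot(*p[:2]);th=np.arctan2(r,p[2]);p=np.r_[p[:2]/max(r,1e-9)*th,1]
    q=K@p;return q[:2]/q[2]
def shot(f=None,n="wrist"):
    C=cam(n);im=viewer.read_camera(n)
    if f: cv2.imwrite(f"pics/{f}.png",im[:,:,::-1])
    return C,im
def find(nm,n,C,k=2):
    return [((C[1].T@(np.array(d["at"])-C[2])),d["confidence"]) for d in viewer.pinpoint(nm,n)[:k]]
E
python3 - <<'E'
from h import *
o=robot.observe();M=Rn.from_rotvec(o["tcp_rot"]).as_matrix();print(M.round(2))
K,R,t=cam("wrist");print("wristcam pos rel TCP in tool:",(M.T@((-R.T@t)-o["tcp_pos"])).round(),"axis in tool",(M.T@R[2]).round(2), K[0,0],K[:2,2],"img right in tool",(M.T@R[0]).round(2))
def tri(a,b):
    o1,d1=ray("scene",np.array(a)/1.4);o2,d2=ray("top",np.array(b)/1.4)
    s=np.linalg.lstsq(np.c_[d1,-d2],o2-o1,rcond=None)[0];print((o1+s[0]*d1).round(),(o2+s[1]*d2).round())
tri((520,325),(445,355)); tri((580,130),(445,355)); tri((580,130),(512,490)); tri((520,325),(512,490)); tri((697,200),(610,440))
for p in [(457,-150),(422,202),(550,-98),(556,-226),(557,199),(552,338),(581,53)]:
    for yaw in (np.pi/2,-np.pi/2):
        for z in (250,20):
            q=kin.ik([*p,z],rot(yaw));print(p,round(yaw,1),z,None if q is None else np.round(q,2))
E
```

```text
[[-0.    0.26 -0.97]
 [-0.   -0.97 -0.26]
 [-1.    0.    0.  ]]
wristcam pos rel TCP in tool: [-170.   -1.  -80.] axis in tool [ 0.96 -0.    0.28] 325.19226210127806 [278.10432235 209.14898318] img right in tool [ 0.  1. -0.]
[ 307. -273.   24.] [ 314. -268.   23.]
[ 232. -297.  430.] [ 333. -232.  419.]
[ 207. -258.  440.] [  95. -340.  486.]
[ 233. -170.   94.] [  17. -397.  197.]
[ 133. -602.  257.] [ 136. -600.  256.]
(457, -150) 1.6 250 [ 0.94  0.23 -0.78  1.93  0.19  1.06  1.65]
(457, -150) 1.6 20 [ 0.71  0.58 -0.57  2.1   0.55  0.6   1.33]
(457, -150) -1.6 250 [ 0.58  0.17 -0.37  1.95  0.07  1.04 -1.39]
(457, -150) -1.6 20 [ 0.4   0.51 -0.18  2.12  0.18  0.52 -1.49]
(422, 202) 1.6 250 [ 0.28  0.23 -0.89  1.95  0.2   1.06  0.87]
(422, 202) 1.6 20 [ 0.19  0.69 -0.88  2.12  0.84  0.72  0.32]
(422, 202) -1.6 250 [ 0.49  0.33 -1.18  1.94  0.35  1.09 -2.4 ]
(422, 202) -1.6 20 [ 0.01  0.59 -0.64  2.13  0.62  0.61 -2.64]
(550, -98) 1.6 250 [ 0.77  0.41 -0.84  1.75  0.33  1.13  1.4 ]
(550, -98) 1.6 20 [ 0.6   0.7  -0.62  1.92  0.6   0.72  1.19]
(550, -98) -1.6 250 [ 0.45  0.31 -0.41  1
[... 393 characters left out ...]
1.21  0.76]
(557, 199) 1.6 20 [ 0.18  0.81 -0.79  1.83  0.76  0.84  0.57]
(557, 199) -1.6 250 [ 0.24  0.49 -0.87  1.67  0.4   1.17 -2.3 ]
(557, 199) -1.6 20 [-0.04  0.69 -0.48  1.84  0.47  0.72 -2.35]
(552, 338) 1.6 250 [ 0.08  0.68 -1.07  1.53  0.61  1.3   0.51]
(552, 338) 1.6 20 [-0.01  0.93 -0.89  1.68  0.85  0.97  0.35]
(552, 338) -1.6 250 [ 0.12  0.74 -1.17  1.52  0.69  1.34 -2.68]
(552, 338) -1.6 20 [-0.17  0.81 -0.62  1.69  0.59  0.84 -2.62]
(581, 53) 1.6 250 [ 0.6   0.55 -1.04  1.69  0.5   1.2   1.01]
(581, 53) 1.6 20 [ 0.43  0.79 -0.79  1.85  0.76  0.83  0.82]
(581, 53) -1.6 250 [ 0.38  0.42 -0.69  1.7   0.29  1.13 -1.96]
(581, 53) -1.6 20 [ 0.14  0.66 -0.38  1.87  0.36  0.68 -2.02]
```

Run:
```python
from h import *
s=cv2.imread("pics/scene0.png")[0:340,500:784]; t=cv2.imread("pics/top0.png")[300:560,430:784]
C,w=shot(); w=w[:,:,::-1]
a=cv2.resize(s,(392,470));b=cv2.resize(t,(400,294)); c=cv2.resize(w,(400,300))
out=np.zeros((600,800,3),np.uint8);out[:470,:392]=a;out[:294,400:]=b;out[298:598,400:]=c
cv2.imwrite("pics/combo.png",out)
```

```text
(no output)
```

View pics/combo.png

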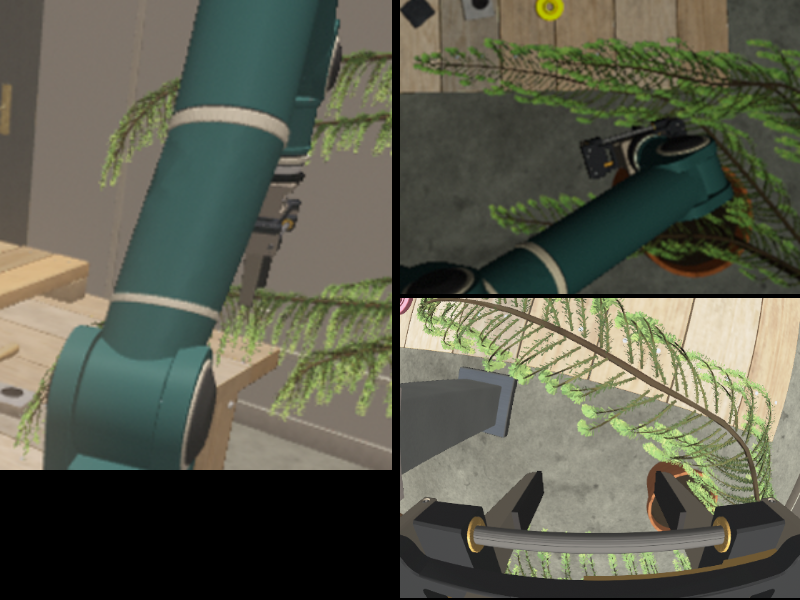

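Run:
```python
from h import *
br=np.array([[418,62],[470,65],[560,71],[640,77],[720,88],[790,100]],float)
br=np.c_[430+(br[:,0]-400)*354/400,300+br[:,1]*260/294]/1.4
T=cam("top");W=cam("wrist")
for p in [(450,303),(540,320),(600,350),(660,385),(720,430),(750,480)]:
    px=((p[0]-400)/400*560,(p[1]-298)/300*420)
    o,d=ray("wrist",px,W); best=[]
    for s in np.arange(50,1200,4):
        X=o+d*s; q=proj("top",X,T); best.append((abs(q[1]-np.interp(q[0],br[:,0],br[:,1])),s))
    b=min(best);X=o+d*b[1];print(px,X.round(),round(b[0],1))
```

```text
(70.0, 7.0) [ 309. -394.  130.] 0.1
(196.0, 30.8) [ 298. -525.  129.] 0.1
(280.0, 72.8) [ 289. -596.   54.] 0.0
(364.0, 121.8) [ 273. -724.  -69.] 0.1
(448.0, 184.8) [  203. -1178.  -538.] 0.0
(490.0, 254.8) [ 237. -640.  349.] 20.9
```

Run:
```python
from h import *
sc=lambda x,y:(np.array([500+x*284/392,y*340/470]))/1.4
tp=lambda x,y:(np.array([430+(x-400)*354/400,300+y*260/294]))/1.4
for a in [(105,180),(30,440),(275,410)]:
    for b in [(418,62),(530,100),(490,215)]:
        o1,d1=ray("scene",sc(*a));o2,d2=ray("top",tp(*b))
        s=np.linalg.lstsq(np.c_[d1,-d2],o2-o1,rcond=None)[0];A=o1+s[0]*d1;B=o2+s[1]*d2;print(a,b,A.round(),B.round(),np.linalg.norm(A-B).round())
o1,d1=ray("scene",sc(105,180))
for y in (-200,-400,-600,-800,-1000): print((o1+d1*(y-o1[1])/d1[1]).round())
```

```text
(105, 180) (418, 62) [ 238. -296.  429.] [ 333. -233.  419.] 114.0
(105, 180) (530, 100) [ 302. -397.  404.] [ 266. -422.  414.] 46.0
(105, 180) (490, 215) [ 210. -251.  440.] [  95. -335.  488.] 150.0
(30, 440) (418, 62) [ 306. -276.   39.] [ 315. -269.   38.] 11.0
(30, 440) (530, 100) [ 377. -376.  -28.] [ 224. -521.   26.] 218.0
(30, 440) (490, 215) [ 231. -171.  109.] [  19. -389.  208.] 319.0
(275, 410) (418, 62) [   9. -385.  158.] [ 319. -260.  131.] 336.0
(275, 410) (530, 100) [  82. -588.   59.] [ 225. -521.   27.] 161.0
(275, 410) (490, 215) [  12. -395.  153.] [   5. -399.  156.] 9.0
[ 178. -200.  453.]
[ 304. -400.  403.]
[ 431. -600.  354.]
[ 557. -800.  304.]
[  684. -1000.   254.]
```

Run:
```python
from h import *
u=np.array([168.8,-627.7]);u/=np.linalg.norm(u)
for r,z in ((400,300),(420,300),(400,260)):
    q=kin.ik([*(u*r),z],robot.observe()["tcp_rot"]);print(r,z,None if q is None else np.round(q,2))
robot.servo_line([*(u*410),300],feed=200)
o=robot.observe();print(o["t"],o["contact_force"].round(1),o["joints"].round(2))
q=np.array(o["joints"]);q[0]=0.45;robot.goto_joints(q)
o=robot.observe();print(o["t"],o["contact_force"].round(1),o["tcp_pos"].round())
robot.movep([440,-150,280],rot(np.pi/2))
o=robot.observe();print(o["t"],o["contact_force"].round(1),o["joints"].round(2))
C,im=shot("wA")
A=[]
for c in "black green blue".split():
    for p,k in find(f"wheel_{c}_center","wrist",C): print(c,p.round(1),round(k,2),proj("wrist",p,C).round())
for c in "red blue black".split():
    for p,k in find(f"holder_{c}_seat","wrist",C): print("holder",c,p.round(1),round(k,2),proj("wrist",p,C).round())
```

```text
400 300 [ 1.27 -0.06 -0.04  2.06 -0.    1.14 -0.08]
420 300 [ 1.27 -0.02 -0.04  2.02 -0.    1.14 -0.08]
400 260 [ 1.27 -0.02 -0.04  2.11 -0.    1.05 -0.08]
2.575 [0.1 0.1 0.4] [ 1.27 -0.04 -0.05  2.04 -0.    1.14 -0.08]
3.8167 [-1.2 -0.3 -0.5] [ 363. -192.  300.]
5.475 [ 0.3 -1.4  0.4] [ 0.37  0.09 -0.12  1.95  0.01  1.1   1.82]
black [ 454.1 -147.2   45.3] 0.77 [280. 191.]
black [ 555.7 -220.    16.8] 0.24 [230. 254.]
green [ 454.9 -148.6   29.7] 0.57 [279. 188.]
blue [ 348.9 -139.1    7.1] 0.97 [286. 108.]
blue [ 432.8 -575.5    6.7] 0.84 [ 31. 177.]
holder red [549.1 -92.8  16.2] 0.82 [317. 250.]
holder red [418.  207.6  10.9] 0.51 [499. 167.]
holder blue [ 553.2 -220.5   17.9] 0.97 [230. 253.]
holder blue [417.6 203.3  24.2] 0.5 [502. 168.]
holder black [577.2  53.1  20.6] 0.76 [408. 265.]
holder black [ 454.4 -152.1   11.4] 0.62 [276. 185.]
```

View pics/wA.png

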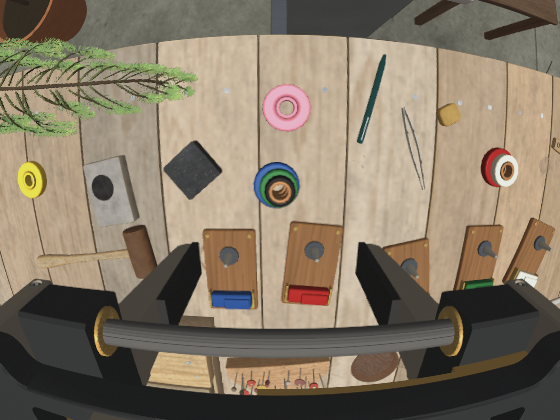

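```bash
cat > survey.py <<'E'
from h import *
V={"blue":(556,-224),"red":(549.5,-97),"black":(580,53),"green":(557,199),"white":(552,338)}
P={"A":(455,-148,["black","green","blue"]),"B":(422,203,["white","red"])}
tiles=[]
def circ(im,C,c,z,r,col):
    a=np.linspace(0,2*np.pi,60);pts=np.array([proj("wrist",[c[0]+r*np.cos(t),c[1]+r*np.sin(t),z],C) for t in a])
    cv2.polylines(im,[(pts*16*3).astype(np.int32)],True,col,1,cv2.LINE_AA,4)
def tile(im,C,c,draw,name):
    big=cv2.resize(im[:,:,::-1],None,fx=3,fy=3,interpolation=cv2.INTER_CUBIC);raw=big.copy()
    for d in draw: circ(big,C,*d)
    m=(proj("wrist",[c[0],c[1],25],C)*3).astype(int);h=98
    s=np.s_[max(m[1]-h,0):m[1]+h,m[0]-h:m[0]+h]
    t=np.zeros((2*h,4*h,3),np.uint8);tt=np.hstack([raw[s],big[s]]);t[:tt.shape[0],:tt.shape[1]]=tt
    cv2.putText(t,name,(5,15),0,.5,(0,0,255));tiles.append(t)
def look(kind,nm):
    x,y=(P[nm][:2] if kind=="P" else V[nm])
    robot.movep([x,y,170],rot(np.pi/2)); robot.hold(.1)
    C,im=shot(f"s_{kind}_{nm}");draw=[]
    np.savez(f"s_{kind}_{nm}.npz",K=C[0],R=C[1],t=C[2])
    if kind=="P":
        for i,c in enumerate(P[nm][2]):
            n=len(P[nm][2]);z=9+18*(n-1-i);r=find(f"wheel_{c}_center","wrist",C)
            for p,k in r: print(nm,c,p.round(1),round(k,2))
            r=[p for p,k in r if np.hypot(p[0]-x,p[1]-y)<25]
            if r: draw.append((r[0],z+9,{"black":20,"green":26,"white":26,"red":32,"blue":32}[c],(0,0,255)))
            if r and i==0: draw.append((r[0],z+9,10,(255,0,255)))
    else:
        r=find(f"holder_{nm}_seat","wrist",C)
        for p,k in r: print("holder",nm,p.round(1),round(k,2))
        r=[p for p,k in r if np.hypot(p[0]-x,p[1]-y)<25]
        if r: draw+=[(r[0],20,14.5,(0,0,255)),(r[0],54,2.5,(255,0,255))]
    tile(im,C,(x,y),draw,nm)
E
python3 - <<'E'
from survey import *
for k,n in [("P","A"),("H","blue"),("H","red"),("H","black"),("P","B"),("H","green"),("H","white")]: look(k,n)
tiles.append(np.zeros_like(tiles[0]))
m=np.vstack([np.hstack(tiles[i:i+2]) for i in (0,2,4,6)]);m=cv2.resize(m,(600,600)) if 0 else m[:, :]
print(m.shape,robot.observe()["t"]);cv2.imwrite("pics/survey1.png",m[:588]);cv2.imwrite("pics/survey2.png",m[588:])
E
```

```text
A black [ 450.9 -147.    44. ] 0.81
A green [ 456.  -146.5   28.4] 0.85
A blue [ 455.4 -155.6   10.3] 0.84
A blue [ 348.6 -138.1    6.8] 0.57
holder blue [ 555.7 -220.9   17.7] 0.59
holder red [549.9 -91.   18.2] 0.72
holder black [580.   55.2  19.7] 0.77
holder black [416.3 205.9  27.6] 0.29
B white [418.8 206.1  24.5] 0.77
B red [423.9 207.6  12.9] 0.97
holder green [556.2 199.1  20.6] 0.72
holder white [551.3 338.3  17.7] 0.57
(784, 784, 3) 11.7917
```

View pics/survey1.png

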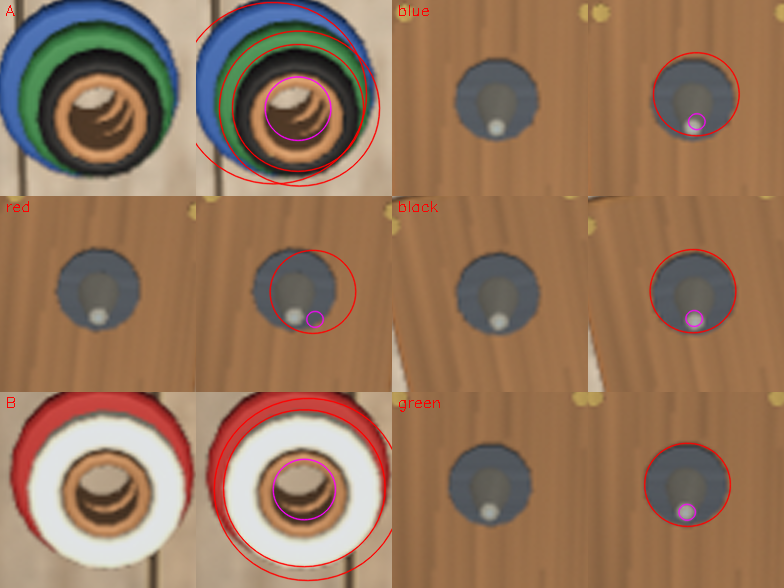

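```bash
cat > meas.py <<'E'
from survey import *
from scipy.optimize import least_squares
def fitc(mask,c,z,C):
    n,lab,st,ce=cv2.connectedComponentsWithStats(mask.astype(np.uint8))
    p=proj("wrist",[c[0],c[1],z],C);i=1+np.argmin(np.hypot(*(ce[1:]-p).T)+1e3*(st[1:,4]<60))
    ct=cv2.convexHull(np.vstack([k for k in cv2.findContours((lab==i).astype(np.uint8),cv2.RETR_EXTERNAL,cv2.CHAIN_APPROX_NONE)[0]]))
    ct=np.vstack([k for k in cv2.findContours(cv2.fillConvexPoly(np.zeros(mask.shape,np.uint8),ct,1),cv2.RETR_EXTERNAL,cv2.CHAIN_APPROX_NONE)[0]])[:,0]
    W=np.array([atz("wrist",q,z,C)[:2] for q in ct.astype(float)])
    f=least_squares(lambda v:np.hypot(*(W-v[:2]).T)-v[2],[*W.mean(0),15],loss="soft_l1")
    return f.x, np.sqrt(np.mean(f.fun**2))
def seat(im,C,c):
    d=im.astype(int);return fitc(d[:,:,0]-d[:,:,2]<40,c,20,C)
def hub(im,C,c,ztop):
    h=cv2.cvtColor(im,cv2.COLOR_RGB2HSV);d=im.astype(int)
    tan=(d[:,:,0]-d[:,:,2]>50)&(d[:,:,0]-d[:,:,1]>25)&(d[:,:,1]-d[:,:,2]>15)&(d[:,:,0]>110)
    m=np.zeros(tan.shape,bool);p=proj("wrist",[c[0],c[1],ztop],C).astype(int);m[p[1]-24:p[1]+24,p[0]-24:p[0]+24]=1
    return fitc(tan&m,c,ztop,C)
def load(n):
    z=np.load(f"s_{n}.npz");return [z["K"],z["R"],z["t"]],cv2.imread(f"pics/s_{n}.png")[:,:,::-1]
E
python3 - <<'E'
from meas import *
for n in V:
    C,im=load("H_"+n);print(n,[np.round(v,2) for v in seat(im,C,V[n])])
for n,z in (("A",54),("B",36)):
    C,im=load("P_"+n);print(n,[np.round(v,2) for v in hub(im,C,P[n][:2],z)])
E
```

```text
blue [array([ 557.36, -222.52,   14.04]), np.float64(0.3)]
red [array([548.8 , -97.74,  13.99]), np.float64(0.32)]
black [array([580.69,  55.04,  13.92]), np.float64(0.31)]
green [array([555.95, 198.39,  13.96]), np.float64(0.32)]
white [array([552.67, 338.52,  14.06]), np.float64(0.29)]
A [array([ 453.87, -147.8 ,   13.97]), np.float64(0.25)]
B [array([420.3 , 205.39,  13.93]), np.float64(0.27)]
```

```bash
cat > act.py <<'E'
from meas import *
H={"blue":(557.4,-222.5),"red":(548.8,-97.7),"black":(580.7,55.0),"green":(556,198.4),"white":(552.7,338.5)}
RO=rot(np.pi/2)
def st(m): o=robot.observe();print(m,"t",round(o["t"],1),"F",o["contact_force"].round(1),"tcp",o["tcp_pos"].round(1),"w mm",round(o["grip_width"]*92,1),flush=True);return o
def pick(x,y,zb,newt=25,gap=2.5,width=1.0):  # zb: wheel underside
    robot.movep([x,y,zb+60],RO);grip(width);robot.servo_line([x,y,zb+gap],feed=100);st("down")
    grip(0,newt);st("gripped");robot.servo_line([x,y,zb+70],feed=150);return st("lifted")
def heldhub(x,y,gap=2.5,zup=None):
    C,im=shot();o=robot.observe();p=o["tcp_pos"];v,e=hub(im,C,p[:2],p[2]+18-gap);print("hub rel tcp",(v[:2]-p[:2]).round(2),v[2].round(1),round(e,2));return v[:2]-p[:2]
def goto(x,y,z=100):
    robot.movep([x,y,z],RO)
def down(x,y,gap=2.5):
    for z in (56,40,30,24,20.6):
        robot.servo_line([x,y,z+gap],feed=80);o=st(f"bottom {z}")
        if np.abs(o["contact_force"]).max()>12: print("STOP");return False
    return True
def release(x,y,width):
    grip(width/92);robot.servo_line([x,y,110],feed=150);st("released")
E
python3 - <<'E'
from act import *
pick(453.9,-147.8,36)
heldhub(0,0)
goto(*H["black"],110);st("over");heldhub(0,0)
shot("heldblack")
E
```

```text
down t 14.6 F [-0.6 -0.2  0.1] tcp [ 454.2 -147.8   38.7] w mm 92.2
gripped t 15.4 F [-0.1 -0.2  0.2] tcp [ 453.9 -147.8   38.5] w mm 35.3
lifted t 16.1 F [-0.2  0.2 -0.8] tcp [ 453.5 -147.7  105.7] w mm 35.1
hub rel tcp [0.39 0.25] 13.6 0.7
over t 17.1 F [-0.7 -0.8 -0.3] tcp [579.8  52.9 109.2] w mm 35.6
hub rel tcp [-0.39  0.85] 13.5 0.84
```

View pics/heldblack.png

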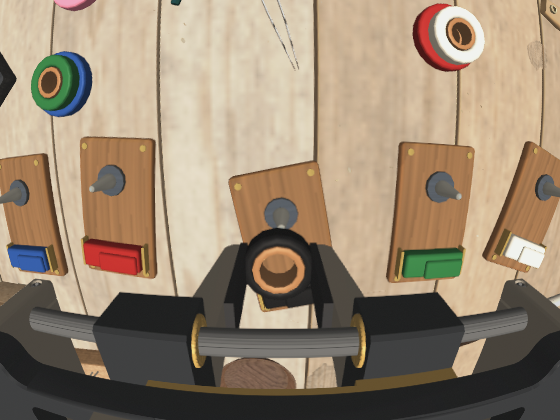

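Run:
```python
from act import *
robot.hold(.15);h=heldhub(0,0)
if down(*H["black"]): release(*H["black"],70)
C,im=shot("placedblack")
robot.movep([*H["black"],170],RO);robot.hold(.15)
C,im=shot("pb2")
print("hub at z38",hub(im,C,H["black"],38),"pin",[(p.round(1),k) for p,k in find("wheel_black_center","wrist",C)])
```

```text
hub rel tcp [-0.21  0.2 ] 13.7 0.6
bottom 56 t 18.1 F [0.3 0.  0.3] tcp [580.9  55.1  58.6] w mm 35.0
bottom 40 t 18.5 F [1.2 1.4 0.9] tcp [580.1  54.9  41.8] w mm 35.7
bottom 30 t 18.8 F [-0.3 -0.2 -0.8] tcp [580.2  54.9  31.9] w mm 35.6
bottom 24 t 19.0 F [ 1.1 -0.4 -0.8] tcp [580.4  55.   26.1] w mm 35.4
bottom 20.6 t 19.3 F [-0.4 -0.1 -0.6] tcp [580.6  55.   22.9] w mm 35.1
released t 20.7 F [-0.   0.   0.3] tcp [580.1  54.8 109.4] w mm 70.0
hub at z38 (array([580.60259579,  55.98674049,  13.99469891]), np.float64(0.25559903053549554)) pin []
```

```bash
cat >> act.py <<'E'
def cycle(col,pile,zb,rel):
    x,y=pile;robot.movep([x,y,170],RO);grip(1.0);robot.hold(.15)
    C,im=shot(f"pre_{col}");v,e=hub(im,C,pile,zb+18);print(col,"at",v.round(2),round(e,2))
    if abs(v[2]-14)>.6 or e>.6 or np.hypot(*(v[:2]-pile))>15: print("BAD FIT");return False
    pick(*v[:2],zb);h=heldhub(0,0)
    goto(*H[col]);robot.hold(.15);h=heldhub(0,0)
    if not down(*H[col]): return False
    release(*H[col],rel);robot.movep([*H[col],170],RO);robot.hold(.15)
    C,im=shot(f"post_{col}");v,e=hub(im,C,H[col],38);print(col,"seated hub",v.round(2),"minus seat",(v[:2]-H[col]).round(2),round(e,2));return True
E
python3 - <<'E'
from act import *
cycle("green",(456,-148),18,82)
E
```

```text
green at [ 453.89 -149.18   13.79] 0.26
down t 24.4 F [ 0.  -0.1 -0.3] tcp [ 454.2 -149.3   20.8] w mm 92.1
gripped t 25.1 F [-0.6 -0.2  1.3] tcp [ 453.9 -149.2   20.6] w mm 46.4
lifted t 25.7 F [ 0.5  0.  -0.7] tcp [ 453.5 -149.1   87.6] w mm 46.6
hub rel tcp [0.2  0.25] 13.6 0.68
hub rel tcp [-0.36  0.17] 13.6 0.58
bottom 56 t 28.0 F [-0.1  0.1 -0. ] tcp [556.  198.5  58.2] w mm 46.6
bottom 40 t 28.3 F [-0.6 -0.9  0.1] tcp [555.5 198.2  41.8] w mm 46.7
bottom 30 t 28.6 F [-0.1 -0.1 -0.2] tcp [555.5 198.2  31.9] w mm 46.4
bottom 24 t 28.9 F [ 0.  -0.2 -0.6] tcp [555.7 198.3  26.1] w mm 46.8
bottom 20.6 t 29.1 F [-0.5 -0.1 -0.3] tcp [555.9 198.3  22.9] w mm 46.9
released t 30.5 F [-0.4  0.3 -0.3] tcp [555.5 198.1 109.4] w mm 81.7
green seated hub [555.68 199.3   13.96] minus seat [-0.32  0.9 ] 0.27
```

Run:
```python
from act import *
cycle("white",(421,205),18,82) and cycle("red",(422,203),0,92)
```

```text
white at [420.21 205.32  13.9 ] 0.28
down t 33.6 F [-0.1 -0.1 -0.1] tcp [420.5 205.5  20.8] w mm 92.2
gripped t 34.4 F [-0.7 -0.3  0.9] tcp [420.2 205.3  20.5] w mm 46.6
lifted t 35.0 F [ 0.3 -0.2 -0.8] tcp [419.9 205.   87.7] w mm 46.7
hub rel tcp [0.55 0.44] 13.5 0.66
hub rel tcp [-0.42  0.03] 13.6 0.67
bottom 56 t 36.7 F [ 0.4 -0.4 -0.3] tcp [552.7 338.6  58.2] w mm 46.4
bottom 40 t 37.0 F [0.4 0.4 0.1] tcp [552.3 338.2  41.8] w mm 46.5
bottom 30 t 37.3 F [ 0.5 -0.3  0.4] tcp [552.3 338.2  31.8] w mm 46.4
bottom 24 t 37.5 F [ 0.8  0.5 -1.7] tcp [552.4 338.3  26.1] w mm 46.5
bottom 20.6 t 37.8 F [-0.8 -0.3 -0.7] tcp [552.6 338.4  22.9] w mm 46.3
released t 39.2 F [-0.2 -0.4  0.3] tcp [552.2 338.1 109.3] w mm 82.0
white seated hub [552.74 339.45  14.  ] minus seat [0.04 0.95] 0.26
red at [418.9  203.92  14.1 ] 0.32
down t 42.5 F [0.6 0.4 0.1] tcp [419.1 204.1   2.8] w mm 91.9
gripped t 43.1 F [-0.4 -0.6  3. ] tcp [419.  203.9   2.7] w mm 58.3
lifted t 43.8 F [ 0.5  0.4 -1.4] tcp [418.6 203.7  69.6] w mm 58.6
hub rel tcp [0.38 0.51] 13.6 0.7
hub rel tcp [-0.34  0.52] 13.6 0.86
bottom 56 t 45.9 F [-1.4  0.2 -0. ] tcp [548.8 -97.7  58.2] w mm 58.4
bottom 40 t 46.3 F [-0.4  0.1 -0.8] tcp [548.3 -97.6  41.9] w mm 58.2
bottom 30 t 46.5 F [ 0.2 -0.1 -0.2] tcp [548.3 -97.6  31.9] w mm 58.2
bottom 24 t 46.8 F [-0.8  0.5 -1.2] tcp [548.5 -97.7  26.1] w mm 58.6
bottom 20.6 t 47.0 F [-0.1 -0.1  0.2] tcp [548.8 -97.7  23. ] w mm 58.5
released t 48.4 F [ 0.6 -0.3 -0.1] tcp [548.2 -97.7 109.5] w mm 92.0
red seated hub [548.67 -96.78  14.17] minus seat [-0.13  0.92] 0.29
```

Run:
```python
from act import *
cycle("blue",(455.5,-153),0,92)
robot.movep([470,60,330],RO);robot.hold(.2)
C,im=shot("final");C2,t=shot(None,"scene");st("end")
cv2.imwrite("pics/fin.png",np.vstack([cv2.resize(im[:330],(560,330)),cv2.resize(t[190:310,80:360],(560,240))])[:,:,::-1])
```

```text
blue at [ 453.7  -152.16   13.79] 0.25
down t 51.4 F [-0.4 -0.3  0.2] tcp [ 454.  -152.2    2.8] w mm 91.7
gripped t 52.0 F [-0.9  0.7  2.6] tcp [ 453.9 -152.2    2.7] w mm 59.2
lifted t 52.6 F [-0.2  0.  -1.2] tcp [ 453.3 -152.1   69.6] w mm 59.1
hub rel tcp [0.2  0.21] 13.6 0.65
hub rel tcp [-0.82  0.45] 13.5 0.66
bottom 56 t 54.1 F [ 0.3 -0.2 -0.4] tcp [ 557.4 -222.5   58.2] w mm 59.0
bottom 40 t 54.4 F [ 0.4 -0.3  0.2] tcp [ 556.9 -222.3   41.8] w mm 59.1
bottom 30 t 54.7 F [ 0.1  0.5 -0.7] tcp [ 556.9 -222.3   31.9] w mm 59.1
bottom 24 t 54.9 F [ 0.6 -0.7  0.2] tcp [ 557.1 -222.4   26.1] w mm 59.0
bottom 20.6 t 55.2 F [-1.   0.2  0. ] tcp [ 557.4 -222.5   23. ] w mm 59.1
released t 56.6 F [ 0.3 -0.3  0.3] tcp [ 556.8 -222.3  109.4] w mm 91.9
blue seated hub [ 557.04 -221.39   13.86] minus seat [-0.36  1.11] 0.27
end t 58.7 F [ 0.4 -0.9 -0.1] tcp [470.1  59.4 329.5] w mm 91.8
```

View pics/fin.png

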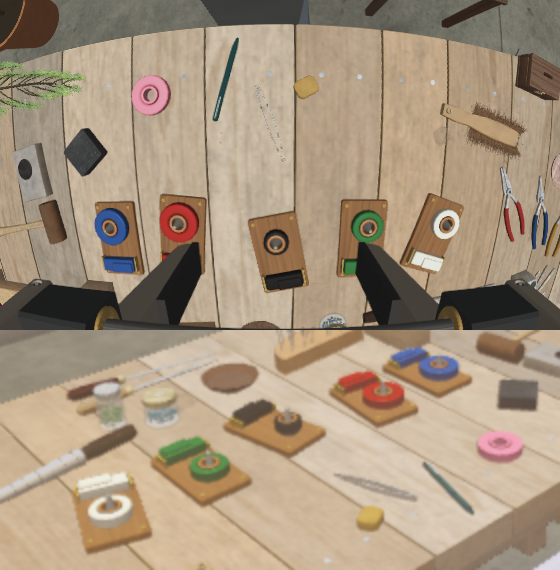

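All five wheels sit flat on the holders of their own colour: blue (112,227), red (179,223), black (276,242), green (369,227) and white (446,223). The pink look-alike at (151,95) hasn't moved.

```bash
python3 -c "
from h import *
robot.job_done();print(robot.observe()['t'])"
```

```text
the job is handed in; nothing more can be done
the job is handed in; nothing more can be done
```

I took both piles apart from the top and put all five wheels on the spindles of their own colours: black, green, white, red, then blue. The job was handed in at about 59 s of the 109 s allowed.

- **Seating:** In the last wrist-camera measurement of each wheel, every hub was within about 1.2 mm of its spindle axis. The apparent hub sizes match wheels resting on the shoulder.
- **Final pictures:** The wrist and scene views show all five wheels flat on the right holders. The pink wheel is where it was; the yellow one was never approached, but it is out of the final views.
- **Forces:** The readings I took during picking and placing never went above about 3 N.
- **Disagreements:**
  - The gripper read 5–6 mm narrower than the true wheel diameters throughout, so I judged the grips by camera instead.
  - One network reading for the red seat was about 7 mm off, so I used my own circle fits for all the holders.
  - After seating, the network did not find the black wheel at all, but the circle fit and the final pictures both show it in place.

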